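# Close the split pillar mould

## Robot

A 7-joint arm with a two-finger parallel gripper is mounted at the origin on a cart in front of the work surface, level with it; the furniture and walls round the work are solid. World frame = base frame: x ahead of the robot, y to its left, z up, the work surface at z = 0. Lengths are in m, angles in rad, forces in N, time in s.
With the tool pointing down it reaches from about 0.425 to 0.875 m from the base axis. Payload 4.7 kg.
Tool frame: the origin (TCP) lies where the fingers leave the gripper's body, on its centre line; the fingertips stand 70 mm ahead of it and the grasp point (between the pads) lies 51 mm ahead of it; z points along the fingers, y is the line along which they close (so a half turn about z gives the same grasp; the last joint's range is limited). The gripper opens to 87 mm and grips with 3 to 60 N. Pads are 19 mm wide; open, the fingers measure 117 mm over their backs; the gripper's body (75 mm by 190 mm) begins 51 mm behind the grasp point.
Start: joints at [-1.16, 0.321, -0.07, 1.45, 0.023, 1.371, -0.057], TCP at [0.251, 0.6, 0.292] pointing down, gripper open.
Joint ranges: [-2.86, 2.86], [-0.3, 2.09], [-1.38, 1.24], [0.06, 2.45], [-1.56, 4.7], [0.09, 2.05], [-2.69, 2.69]. Speed limits (rad/s): [2.57, 2.57, 3.14, 3.14, 3.14, 3.14, 3.14].

## Interface

Orientations are given as a rotation vector (axis times angle).
In Python, from bench import ctrl gives the robot as it stands.
- The arm moves only by the tool drive_tool, never from a script. Its argument "motion" is a list of rows, each a list of 3 entries, a list of its own where there are three numbers: the shift along the tool's x, y, z in cm, then the turn, a rotation vector about the tool's x, y, z in degrees, then the opening, from -1 (shut) to 1 (fully open). In form: [[[x, y, z], [ax, ay, az], claw], ...]. A call has 1 to 12 rows; each row shifts and turns the commanded pose from where the row before left it, along the tool's axes as they then stand; what a row does not reach is not made up. A row lasts 1/8 s, in which the tool goes at most 62.5 mm and 10.7 degrees, less where a joint would pass 70% of its speed; a pose out of reach is approached as far as the arm can. A call with a gripper value outside its range is refused whole. The fingers move at their own pace and stop on an object; "force" is the grip in N (left out, the last holds). Time passes only in rows, so rows that do not move let the fingers close. It gives the time, the measured TCP pose, the force, the opening and the grip force at its end, in the units of the state.
- ctrl.get_state(): the state, without advancing time (a new reading comes with each control period).
- ctrl.get_image(name): name is "side" or "top" or "wrist"; returns the picture (384x512x3 uint8, red, green, blue); there is no depth.
- ctrl.calibration(name): a dict with "K" (3x3 intrinsics, pixels), "origin" and "attitude" of the camera in the world; the wrist camera has in their place "tool_from_camera" (4x4, takes a point from camera to tool coordinates, whose origin is the TCP and whose axes are the flange's). Camera axes: x right, y up, looking along -z (the intrinsics and any distortion apply to the point x, -y, -z); pixel columns grow to the right and rows downward; lengths in m; the calibration is good to about 2 mm. The wrist camera is an equidistant fisheye: a pixel r from the principal point sees the ray r / f radians off the axis. A picture is of the moment at which its call begins: read the wrist's pose just before it. calibration takes no time and is no camera call.
- ctrl.close_job(): hands the job in; it is judged then, once.
The state is a dict: "time": time; "joint_positions": joint angles; "qd": joint speeds; "joint_torque": joint torques, N m; "position": TCP position; "tool_rot": TCP orientation; "ft_force": force on the tool from outside, world axes, zero at the start; "torque": the same for the moment, N m; "grip_width": opening from 0.0 (shut) to 1.0 (fully open); "grip_force": force on a finger pad.
Only numpy, scipy, OpenCV 4.12 (cv2) and the standard library are available. Lean on these libraries where they do the work, as an engineer would, in place of code of your own. Each camera call takes 0.05 s, during which the arm holds its last target. There are 200 camera calls.

## Task

Get the split pillar mould ready for pouring: stand the loose aluminium half on the pouring stand between the guide rails, with its flat parting face flush against the fixed half, then swing the keeper bar shut across it until it clicks fully home between the two rollers of the catch. Let go of everything and leave the bottle, spool and thermometer where they are.

Things in the scene. Friction and masses are not known exactly. Their poses are not given: they have to be found in the camera images.
- pour_stand: Fixed pouring stand with a dark base plate 270 mm (y) by 180 mm (x -115 to +65 mm), top 18 mm above the table. Origin: on the table under the middle of the fixed mould half's parting face, which is the plane x = 0; +x to the rear, the open front is -x. The fixed aluminium half is 130 mm tall, its flanges 116 mm wide (y), its fluted half-round cavity 66 mm across.
- rim_home (a point): Point of the stand (its x -40, y 0, z +123 mm; its axes) where half_rim lies once the loose half stands on the base flush against the fixed half.
- rail_mouth (a point): Point of the stand on the base, midway between its two steel guide rails, 40 mm in front (-x) of the parting face; the stand's axes. The rails are 12 mm high and run along x from the parting face to here, inner faces 60.7 mm either side; from here they flare outward for another 22 mm.
- half_rim (a point): Middle of the thick, rubber-faced part of the upper wall of the loose aluminium mould half (0.35 kg, standing, 130 mm tall, flanges 116 mm wide along y). Axes of the half: parting face and open cavity look to +x. Here the wall is 14 mm thick (x) and 28 mm wide (y): pinch it from above, one finger in the cavity. 105 mm above the half's underside, 25 mm below its top, 40 mm from its parting face.
- keeper (a joint): Angle of the keeper bar about its upright hinge (rad): 0 = shut, its pad on the boss in the middle of the seated half; grows to 1.75 as it swings out to the open front. Stays where it is left. From about 0.07 down a brass strike spreads two sprung white rollers: about 8 N at the handle, most near 0.06; past 0.03 the rollers draw the bar shut and hold it.
- keeper_grip (a point): Axis of the bar's upright round black handle (21 mm in diameter, 85 to 140 mm above the table), 115 mm above the table, 225 mm from the hinge. Turns with the bar: +x is the way the handle moves as the bar shuts, -y points from hinge to handle. The bar is 20 mm high, 14 mm thick, centred 75 mm above the table, and ends 10 mm beyond the handle's axis.
- keeper_hinge (a point): Point on the keeper bar's hinge axis, 115 mm above the table (stand x -70, y +95 mm); stand axes. The hinge post is 92 mm high. Shut, the handle lies 225 mm from here along the stand's -y; opening swings it towards the stand's -x, clockwise seen from above.
- catch_mid (a point): Middle between the two rollers of the catch, 75 mm above the table (stand x -47, y -90 mm); stand axes. The catch is 40 mm wide (y), its top 96 mm above the table.
- seal_press: Fixed dark green lever press beside the work, with a base 170 by 110 mm at about x 0.56, y -0.36; its column is 205 mm tall and its lever ball 310 mm above the table. Not part of the job: keep the arm clear of it.
- oil_bottle: Bystander: amber dropper bottle, 36 mm in diameter, 105 mm tall, standing; origin at the underside.
- spool: Bystander: spool of wick, 52 mm in diameter, 36 mm high; origin at the underside.
- probe: Bystander: dial thermometer lying down, 172 mm long, 11 mm high; origin underneath at mid length.

How it is judged:
By the outcome, as a careful person would: the job done as asked, in the order asked, and still so for the second after the job is handed in, with the robot touching nothing.
It also fails if it takes over 62 s, if anything falls off the work surface, if the arm or the gripper's body presses on something with over 40 N, if the wrist force passes 120 N, or if a joint passes its speed limit or range.

## Working session

There is one attempt and no reset: what is moved stays moved. The work goes in short steps, Python scripts to look and compute and a tool call to move; the robot and the scene stay as the last step left them, time stands still between calls to the robot, and variables do not carry over. Pictures are saved under pics/ and viewed, at most 10 in all, crops included, and the job is handed in when it is done.

Besides the shell and the picture viewer there is one more tool, called after "Request:" in YAML: its name, and indented under it one key for each argument. drive_tool: Moves the arm, as the interface text tells. Its arguments: {"type":"object","properties":{"motion":{"type":"array","items":{"type":"array"}},"force":{"type":"number"}},"required":["motion"]}

```bash
mkdir -p pics; ls
python3 - <<'E'
from bench import ctrl
import cv2
s=ctrl.get_state();print({k:s[k] for k in('time','position','tool_rot','grip_width','ft_force')})
for n in('side','top','wrist'):
    im=ctrl.get_image(n);cv2.imwrite(f'pics/{n}0.png',im[:,:,::-1])
    c=ctrl.calibration(n);print(n,c)
import numpy as np
a=cv2.imread('pics/side0.png');b=cv2.imread('pics/top0.png')
cv2.imwrite('pics/top0b.png',cv2.resize(b,(800,600),interpolation=cv2.INTER_CUBIC))
cv2.imwrite('pics/side0b.png',cv2.resize(a,(800,600),interpolation=cv2.INTER_CUBIC))
E
```

```text
pics
{'time': 0.0, 'position': array([0.25107574, 0.59909042, 0.29116084]), 'tool_rot': array([-6.19161873e-01, -3.07969811e+00,  2.95842923e-03]), 'grip_width': 1.0009515535532392, 'ft_force': array([-0.4531349 ,  0.63735864, -0.33048247])}
side {'K': array([[428.45462294,   0.        , 255.50311692],
       [  0.        , 428.45462294, 193.96505944],
       [  0.        ,   0.        ,   1.        ]]), 'origin': array([ 0.3051079 , -1.06848351,  0.71739229]), 'attitude': array([ 1.06154631, -0.1082497 , -0.150278  ])}
top {'K': array([[374.16709628,   0.        , 255.85293833],
       [  0.        , 374.16709628, 195.31329981],
       [  0.        ,   0.        ,   1.        ]]), 'origin': array([0.28417311, 0.0212322 , 1.16124576]), 'attitude': array([ 0.1309391 , -0.17878848, -1.56301665])}
wrist {'K': array([[297.31863964,   0.        , 254.32064402],
       [  0.        , 297.31863964, 186.00055556],
       [  0.        ,   0.        ,   1.        ]]), 'tool_from_camera': array([[-5.04220679e-04,  9.58459074e-01,  2.85229642e-01,
         7.72761269e-02],
       [ 9.99999295e-01,  1.76651858e-04,  1.17416530e-03,
        -3.49612419e-04],
       [ 1.07500304e-03,  2.85230033e-01, -9.58458488e-01,
        -9.32024152e-02],
       [ 0.00000000e+00,  0.00000000e+00,  0.00000000e+00,
         1.00000000e+00]])}
```

View pics/top0b.png

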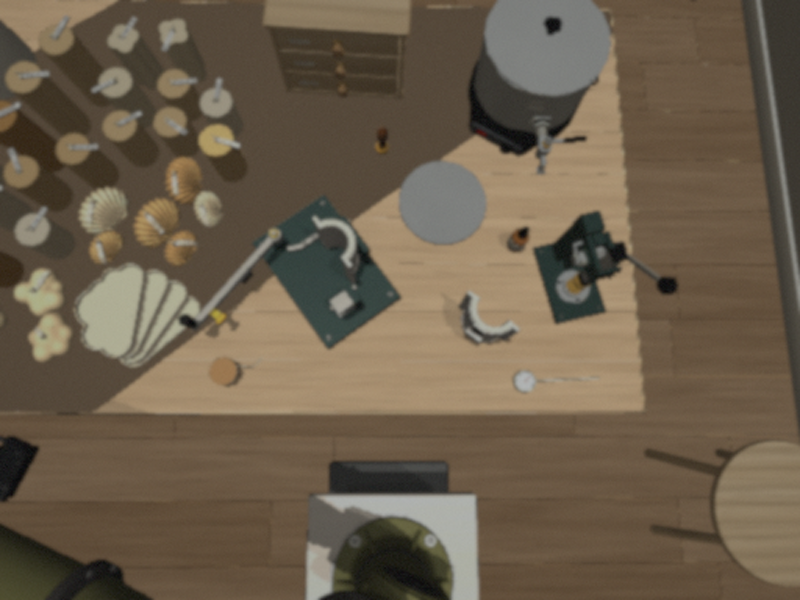

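View pics/side0b.png

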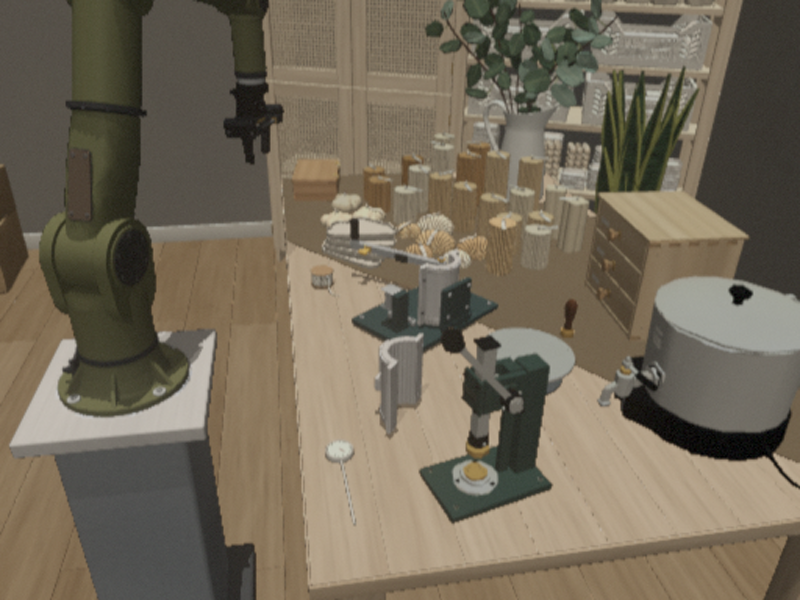

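```bash
cat > h.py <<'E'
import numpy as np,cv2
from scipy.spatial.transform import Rotation as R
from bench import ctrl
def ray(n,u,v):
    c=ctrl.calibration(n);K=c['K'];d=np.array([(u-K[0,2])/K[0,0],-(v-K[1,2])/K[1,1],-1.])
    return c['origin'],R.from_rotvec(c['attitude']).apply(d)
def px2w(n,u,v,z):
    o,d=ray(n,u,v);return (o+d*(z-o[2])/d[2])
def w2px(n,p):
    c=ctrl.calibration(n);q=R.from_rotvec(c['attitude']).inv().apply(np.atleast_2d(p)-c['origin']);K=c['K']
    return np.c_[K[0,2]-K[0,0]*q[:,0]/q[:,2],K[1,2]+K[1,1]*q[:,1]/q[:,2]]
def w2wrist(p,pos,rv):
    c=ctrl.calibration('wrist');K=c['K'];T=c['tool_from_camera']
    t=R.from_rotvec(rv).inv().apply(np.atleast_2d(p)-pos);q=(t-T[:3,3])@T[:3,:3]
    a=np.stack([q[:,0],-q[:,1]],1);th=np.arctan2(np.linalg.norm(a,axis=1),-q[:,2])
    return a/np.linalg.norm(a,axis=1)[:,None]*(K[0,0]*th)[:,None]+[K[0,2],K[1,2]]
def wristray(u,v,pos,rv):
    c=ctrl.calibration('wrist');K=c['K'];T=c['tool_from_camera']
    a=np.array([u-K[0,2],v-K[1,2]]);r=np.linalg.norm(a);th=r/K[0,0];a=a/r*np.sin(th)
    d=np.array([a[0],-a[1],-np.cos(th)]);Rw=R.from_rotvec(rv)
    return pos+Rw.apply(T[:3,3]),Rw.apply(T[:3,:3]@d)
def wrist2w(u,v,z,pos,rv):
    o,d=wristray(u,v,pos,rv);return o+d*(z-o[2])/d[2]
E
python3 - <<'E'
from h import *
b=cv2.imread('pics/top0.png')
c=cv2.resize(b[118:228,113:263],(800,587),interpolation=cv2.INTER_CUBIC) 
d=cv2.resize(b[170:255,280:400],(800,567),interpolation=cv2.INTER_CUBIC)
cv2.imwrite('pics/c1.png',c);cv2.imwrite('pics/c2.png',d)
E
```

```text
(no output)
```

View pics/c1.png

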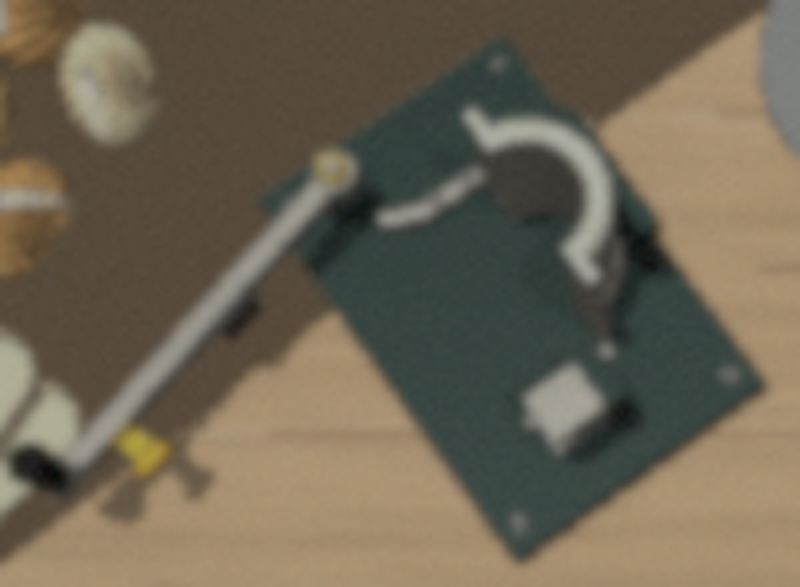

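View pics/c2.png

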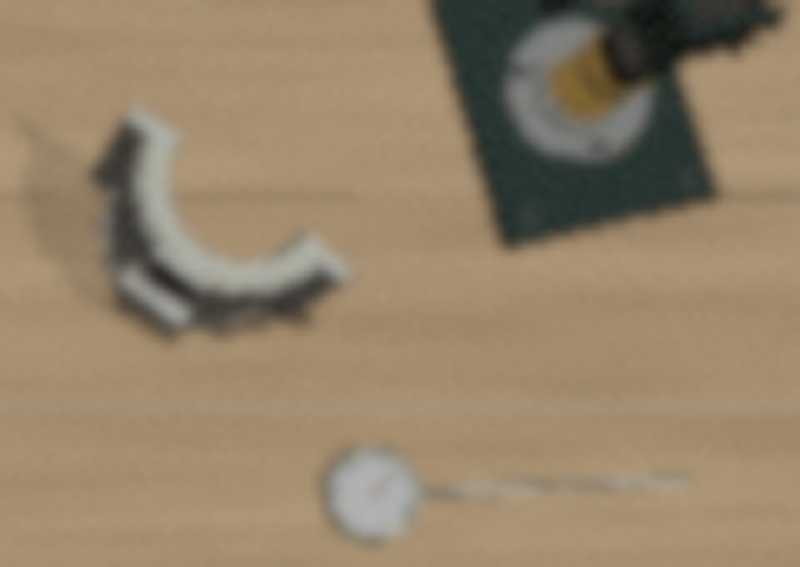

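Run:
```python
from h import *
A=lambda u,v:(113+u/5.333,118+v/5.333)
B=lambda u,v:(280+u/6.667,170+v/6.667)
def fit(loc,w):
    loc=np.array(loc,float);w=np.array(w)
    a=loc-loc.mean(0);b=w-w.mean(0)
    th=np.arctan2((a[:,0]*b[:,1]-a[:,1]*b[:,0]).sum(),(a*b).sum())
    M=np.array([[np.cos(th),-np.sin(th)],[np.sin(th),np.cos(th)]]);t=w.mean(0)-M@loc.mean(0)
    print('res mm',((loc@M.T+t-w)*1000).round(1).tolist());return t,th,M
c=[(503,38),(763,387),(520,560),(263,205)]
t,th,M=fit([(.065,.135),(.065,-.135),(-.115,-.135),(-.115,.135)],[px2w('top',*A(*p),.018)[:2] for p in c])
print('stand',t,th,np.degrees(th))
h=M@[-.07,.095]+t;print('hinge',h,'seen',px2w('top',*A(333,165),.092),'catch',M@[-.047,-.09]+t, 'seen',px2w('top',*A(562,408),.096))
print('rim_home',M@[-.04,0]+t)
k=px2w('top',*A(28,455),.14);d=k[:2]-h;print('handle',k,np.linalg.norm(d),'angle open',np.degrees(np.arctan2(d[1],d[0])-th)+90)
p=[px2w('top',*B(*q),.13)[:2] for q in[(140,103),(350,270),(180,135),(312,235)]]
t2,th2,M2=fit([(0,.058),(0,-.058),(0,.034),(0,-.034)],p)
print('half',t2,np.degrees(th2),'rim',M2@[-.04,0]+t2)
# arc outer bottom check
for n,q,z in[('oil',(518,240),.08),('spool',(224,371),.036),('probe',(526,381),.011),('probe tip',(600,377),.005)]:
    print(n,px2w('top',q[0]/1.5625,q[1]/1.5625,z))
print(R.from_rotvec(ctrl.get_state()['tool_rot']).as_matrix().round(3))
```

```text
res mm [[2.4, -0.9], [0.3, -4.4], [-4.5, 0.6], [1.7, 4.7]]
stand [0.59811149 0.11358418] -0.9335287244605333 -53.48725596581969
hinge [0.63281521 0.22637005] seen [0.63719818 0.22717583 0.092     ] catch [0.49781121 0.09780909] seen [0.49903804 0.09714856 0.096     ]
rim_home [0.57431143 0.14573316]
handle [0.46407908 0.36734932 0.14      ] 0.21987959245899044 angle open 283.60845225011906
res mm [[1.0, 1.2], [-0.5, -1.8], [-0.3, -0.7], [-0.3, 1.3]]
half [ 0.48410055 -0.18240418] -39.06222552849981 rim [ 0.45304207 -0.15719762]
oil [ 0.63070692 -0.24182027  0.08      ]
spool [0.37973477 0.32148485 0.036     ]
probe [ 0.36321087 -0.26264306  0.011     ]
probe tip [ 0.37170956 -0.41277619  0.005     ]
[[-0.922  0.386 -0.   ]
 [ 0.386  0.922 -0.001]
 [-0.    -0.001 -1.   ]]
```

```bash
cat >> h.py <<'E'
def plan(tx,ty,tz,yaw,n,polar=True,start=None):
    """rows from current pose to TCP target; yaw = world angle of tool y (deg)"""
    s=ctrl.get_state();p=s['position'];Y=R.from_rotvec(s['tool_rot']).as_matrix()[:,1]
    y0=np.degrees(np.arctan2(Y[1],Y[0]))
    if start is not None:p,y0=np.array(start[:3]),start[3]
    dy=(yaw-y0+180)%360-180
    f=np.linspace(0,1,n+1)[:,None];a,b=np.array(p),np.array([tx,ty,tz])
    P=a+(b-a)*f
    if polar:
        r=np.hypot(a[0],a[1])*(1-f)+np.hypot(tx,ty)*f;az=np.arctan2(a[1],a[0])*(1-f)+np.arctan2(ty,tx)*f
        P[:,:1]=r*np.cos(az);P[:,1:2]=r*np.sin(az)
    ys=np.radians(y0+dy*f[:,0]);print('from',np.round(p,4),round(float(y0),2))
    for i in range(n):
        d=P[i+1]-P[i];Yv=np.array([np.cos(ys[i]),np.sin(ys[i])]);Xv=np.array([-Yv[1],Yv[0]])
        print([[round(float(d[:2]@Xv)*100,2),round(float(d[:2]@Yv)*100,2),round(-d[2]*100,2)],[0,0,round(-float(dy)/n,2)]])
E
python3 -c "
from h import *
plan(.453,-.157,.30,-39,18)"
```

```text
from [0.2511 0.5992 0.2914] 67.27
[[-5.36, -1.17, np.float64(-0.05)], [0, 0, 5.9]]
[[-5.3, -1.07, np.float64(-0.05)], [0, 0, 5.9]]
[[-5.24, -0.96, np.float64(-0.05)], [0, 0, 5.9]]
[[-5.18, -0.86, np.float64(-0.05)], [0, 0, 5.9]]
[[-5.11, -0.77, np.float64(-0.05)], [0, 0, 5.9]]
[[-5.05, -0.67, np.float64(-0.05)], [0, 0, 5.9]]
[[-4.98, -0.58, np.float64(-0.05)], [0, 0, 5.9]]
[[-4.91, -0.49, np.float64(-0.05)], [0, 0, 5.9]]
[[-4.84, -0.4, np.float64(-0.05)], [0, 0, 5.9]]
[[-4.77, -0.32, np.float64(-0.05)], [0, 0, 5.9]]
[[-4.7, -0.24, np.float64(-0.05)], [0, 0, 5.9]]
[[-4.62, -0.16, np.float64(-0.05)], [0, 0, 5.9]]
[[-4.55, -0.09, np.float64(-0.05)], [0, 0, 5.9]]
[[-4.47, -0.02, np.float64(-0.05)], [0, 0, 5.9]]
[[-4.39, 0.05, np.float64(-0.05)], [0, 0, 5.9]]
[[-4.32, 0.11, np.float64(-0.05)], [0, 0, 5.9]]
[[-4.24, 0.18, np.float64(-0.05)], [0, 0, 5.9]]
[[-4.16, 0.24, np.float64(-0.05)], [0, 0, 5.9]]
```

Request:
drive_tool:
  motion:
    - [[-5.4, -1.2, 0], [0, 0, 5.9], 1]
    - [[-5.3, -1.1, 0], [0, 0, 5.9], 1]
    - [[-5.2, -1.0, 0], [0, 0, 5.9], 1]
    - [[-5.2, -0.9, 0], [0, 0, 5.9], 1]
    - [[-5.1, -0.8, -0.2], [0, 0, 5.9], 1]
    - [[-5.0, -0.7, 0], [0, 0, 5.9], 1]
    - [[-5.0, -0.6, 0], [0, 0, 5.9], 1]
    - [[-4.9, -0.5, 0], [0, 0, 5.9], 1]
    - [[-4.8, -0.4, -0.2], [0, 0, 5.9], 1]
    - [[-4.8, -0.3, -0.2], [0, 0, 5.9], 1]
    - [[-4.7, -0.2, -0.2], [0, 0, 5.9], 1]
    - [[-4.6, -0.2, 0], [0, 0, 5.9], 1]

```text
time: 1.65
position: [0.5276, 0.0878, 0.3002]
tool_rot: [2.293, 2.147, 0.0]
ft_force: [0.2, 0.4, 0.3]
grip_width: 1.001
grip_force: 0.0
```

Request:
drive_tool:
  motion:
    - [[-4.6, -0.1, 0], [0, 0, 5.9], 1]
    - [[-4.5, 0, 0], [0, 0, 5.9], 1]
    - [[-4.4, 0, 0], [0, 0, 5.9], 1]
    - [[-4.3, 0.1, 0], [0, 0, 5.9], 1]
    - [[-4.2, 0.2, 0], [0, 0, 5.9], 1]
    - [[-4.2, 0.2, 0], [0, 0, 5.9], 1]
    - [[0, 0, 0], [0, 0, 0], 1]
    - [[0, 0, 0], [0, 0, 0], 1]

```text
time: 2.65
position: [0.4517, -0.1575, 0.3002]
tool_rot: [-2.834, -1.355, -0.001]
ft_force: [0.1, -0.6, -0.1]
grip_width: 1.0
grip_force: 0.0
```

Run:
```python
from h import *
s=ctrl.get_state();im=ctrl.get_image('wrist')[:,:,::-1]
np.save('pics/p1.npy',np.r_[s['position'],s['tool_rot']])
print(s['position'],s['tool_rot'])
cv2.imwrite('pics/w1.png',cv2.resize(im,(800,600),interpolation=cv2.INTER_CUBIC))
M=R.from_euler('z',-39.06,degrees=True)
L=[(0,.058,.13),(0,-.058,.13),(0,.034,.13),(0,-.034,.13),(-.033,0,.13),(-.04,0,.105)]
print((w2wrist(M.apply(L)+[.4841,-.1824,0],s['position'],s['tool_rot'])*1.5625).round())
```

```text
[ 0.45165509 -0.15745435  0.3001907 ] [-2.83350058e+00 -1.35532485e+00 -1.01697645e-03]
[[468. 191.]
 [460. 376.]
 [466. 232.]
 [462. 342.]
 [409. 289.]
 [397. 278.]]
```

View pics/w1.png

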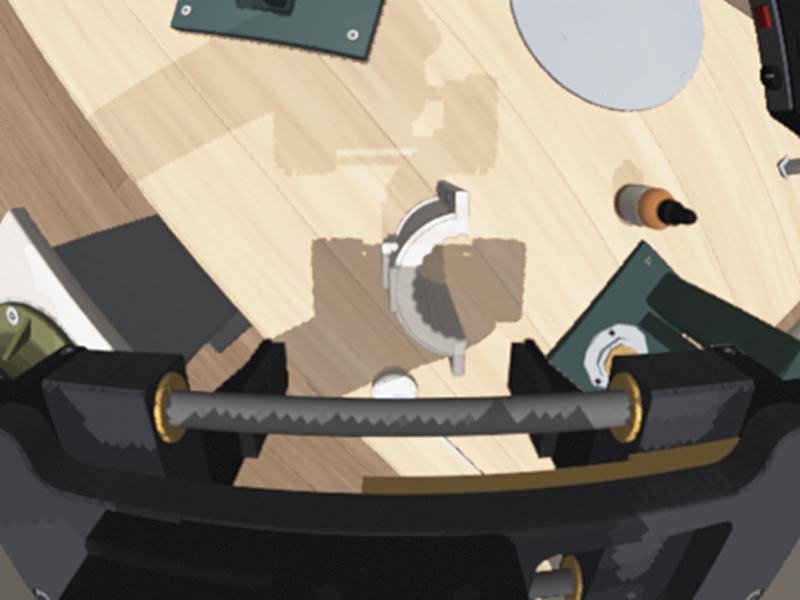

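Run:
```python
from h import *
p=np.load('pics/p1.npy');q=[wrist2w(u/1.5625,v/1.5625,.13,p[:3],p[3:])for u,v in[(470,191),(466,373)]]
d=(q[0]-q[1])[:2];m=(q[0]+q[1])[:2]/2;th=np.arctan2(d[1],d[0])-np.pi/2
rim=m-.04*np.array([np.cos(th),np.sin(th)])
print(q,np.linalg.norm(d),np.degrees(th),rim)
plan(*rim,.157,np.degrees(th),4,polar=False)
```

```text
[array([ 0.52172421, -0.1382437 ,  0.13      ]), array([ 0.45209608, -0.22828968,  0.13      ])] 0.11382598942440021 -37.71301826925714 [ 0.45526676 -0.15879842]
from [ 0.4519 -0.157   0.3002] -38.81
[[0.02, 0.09, np.float64(3.58)], [0, 0, -0.27]]
[[0.02, 0.09, np.float64(3.58)], [0, 0, -0.27]]
[[0.02, 0.09, np.float64(3.58)], [0, 0, -0.27]]
[[0.02, 0.09, np.float64(3.58)], [0, 0, -0.27]]
```

Request:
drive_tool:
  motion:
    - [[0.1, 0.3, 3.5], [0, 0, -1], 1]
    - [[0, 0, 3.5], [0, 0, 0], 1]
    - [[0, 0, 3], [0, 0, 0], 1]
    - [[0, 0, 2.5], [0, 0, 0], 1]
    - [[0, 0, 1.8], [0, 0, 0], 1]
    - [[0, 0, 0], [0, 0, 0], 0]
    - [[0, 0, 0], [0, 0, 0], -1]
    - [[0, 0, 0], [0, 0, 0], -1]
    - [[0, 0, 0], [0, 0, 0], -1]
    - [[0, 0, 0], [0, 0, 0], -1]
    - [[0, 0, 0], [0, 0, 0], -1]
    - [[0, 0, 0], [0, 0, 0], -1]
  force: 40

```text
time: 4.2
position: [0.4544, -0.1593, 0.1573]
tool_rot: [2.823, 1.379, 0.0]
ft_force: [0.5, -0.8, 0.2]
grip_width: 0.288
grip_force: 0.0
```

Request:
drive_tool:
  motion:
    - [[0, 0, 0], [0, 0, 0], -1]
    - [[0, 0, 0], [0, 0, 0], -1]
    - [[0, 0, 0], [0, 0, 0], -1]
    - [[0, 0, 0], [0, 0, 0], -1]

```text
time: 4.7
position: [0.4541, -0.1591, 0.157]
tool_rot: [-2.822, -1.379, 0.001]
ft_force: [-1.8, 0.5, -1.0]
grip_width: 0.171
grip_force: 37.3
```

Request:
drive_tool:
  motion:
    - [[0, 0, -1], [0, 0, 0], -1]
    - [[0, 0, -4], [0, 0, 0], -1]
    - [[0, 0, -5], [0, 0, 0], -1]
    - [[0, 0, -4], [0, 0, 0], -1]
    - [[0, 0, -1], [0, 0, 0], -1]
    - [[0, 0, 0], [0, 0, 0], -1]

```text
time: 5.45
position: [0.4543, -0.1593, 0.3068]
tool_rot: [-2.823, -1.379, -0.0]
ft_force: [-0.4, -0.2, -4.5]
grip_width: 0.168
grip_force: 37.3
```

Run:
```python
from h import *
c,s=np.cos(-.93353),np.sin(-.93353)
t=np.array([.5981,.1136])+np.array([[c,-s],[s,c]])@[-.16,0]
print(t);plan(*t,.30,-53.5,8)
```

```text
[0.50289991 0.24219605]
from [ 0.4543 -0.1593  0.3068] -37.94
[[4.8, -0.85, np.float64(0.08)], [0, 0, 1.95]]
[[4.72, -1.52, np.float64(0.08)], [0, 0, 1.95]]
[[4.56, -2.19, np.float64(0.08)], [0, 0, 1.95]]
[[4.3, -2.84, np.float64(0.08)], [0, 0, 1.95]]
[[3.94, -3.45, np.float64(0.08)], [0, 0, 1.95]]
[[3.5, -4.02, np.float64(0.08)], [0, 0, 1.95]]
[[2.98, -4.54, np.float64(0.08)], [0, 0, 1.95]]
[[2.38, -4.98, np.float64(0.08)], [0, 0, 1.95]]
```

Request:
drive_tool:
  motion:
    - [[4.8, -0.9, 0], [0, 0, 2], -1]
    - [[4.7, -1.5, 0], [0, 0, 2], -1]
    - [[4.6, -2.2, 0], [0, 0, 2], -1]
    - [[4.3, -2.8, 0], [0, 0, 2], -1]
    - [[3.9, -3.4, 0], [0, 0, 2], -1]
    - [[3.5, -4.0, 0], [0, 0, 2], -1]
    - [[3.0, -4.5, 0], [0, 0, 2], -1]
    - [[2.4, -5.0, 0], [0, 0, 1.6], -1]
    - [[0, 0, 0], [0, 0, 0], -1]
    - [[0, 0, 0], [0, 0, 0], -1]
    - [[0, 0, 0], [0, 0, 0], -1]

```text
time: 6.82
position: [0.5055, 0.2399, 0.3061]
tool_rot: [2.984, 0.979, -0.003]
ft_force: [-0.5, -0.7, -4.4]
grip_width: 0.187
grip_force: 40.5
```

Run:
```python
from h import *
s=ctrl.get_state();im=ctrl.get_image('wrist')[:,:,::-1]
np.save('pics/p2.npy',np.r_[s['position'],s['tool_rot']])
print(s['position'],s['tool_rot'])
cv2.imwrite('pics/w2.png',cv2.resize(im,(800,600),interpolation=cv2.INTER_CUBIC))
M=R.from_rotvec([0,0,-.93353])
L=[(.065,.135,.018),(.065,-.135,.018),(-.115,-.135,.018),(-.115,.135,.018),(0,.058,.148),(0,-.058,.148),(-.07,.095,.092),(-.047,-.09,.096)]
print((w2wrist(M.apply(L)+[.5981,.1136,0],s['position'],s['tool_rot'])*1.5625).round())
```

```text
[0.50545734 0.23985248 0.30608468] [ 2.98416852e+00  9.78684313e-01 -2.79166197e-03]
[[645. 106.]
 [616. 385.]
 [441. 393.]
 [446.  88.]
 [655. 203.]
 [630. 379.]
 [525. 135.]
 [539. 388.]]
```

View pics/w2.png

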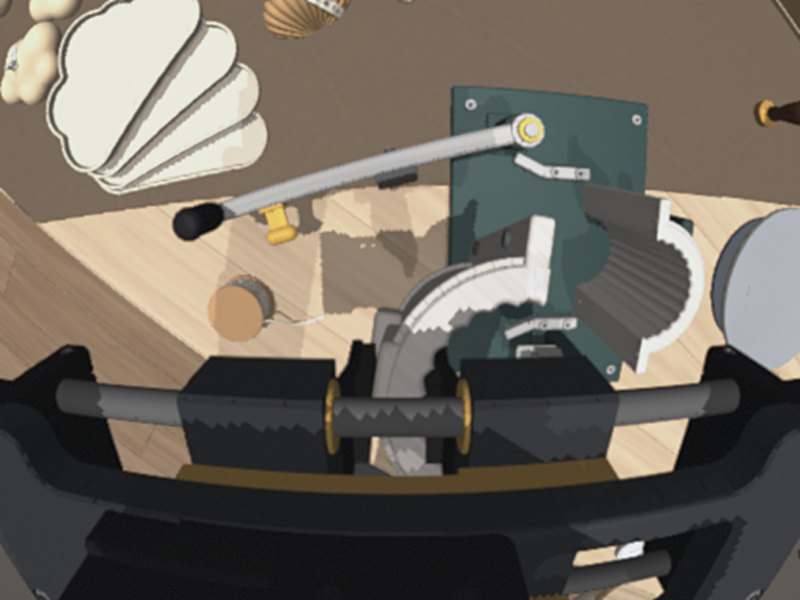

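```bash
cat > f.py <<'E'
from h import *
from scipy.optimize import least_squares
p=np.load('pics/p2.npy')
L=np.array([(.065,.135,.018),(.065,-.135,.018),(-.115,.135,.018),(0,.058,.148),(0,-.058,.148),(-.07,.095,.092)])
O=np.array([(648,104),(620,381),(452,87),(659,200),(637,372),(528,131)])/1.5625
f=lambda q:((w2wrist(R.from_rotvec([0,0,q[2]]).apply(L)+[q[0],q[1],0],p[:3],p[3:])-O)).ravel()
r=least_squares(f,[.598,.1136,-.9335],loss='soft_l1')
print(r.x,np.degrees(r.x[2]),r.fun.reshape(-1,2).round(1).tolist())
# held half
H=lambda q,P:(w2wrist(R.from_rotvec(p[3:]).apply(np.array(P)@np.diag([1,1,1])@R.from_rotvec([0,0,q[2]]).as_matrix().T+[q[0],q[1],0])+p[:3],p[:3],p[3:]))
P=[(.058,.04,.027),(.034,.04,.027)]
print('pred held',(H([0,0,0],P)*1.5625).round(1).tolist())
Y=R.from_rotvec(p[3:]).as_matrix()[:,1];print('yaw',np.degrees(np.arctan2(Y[1],Y[0])))
g=least_squares(lambda q:(H([0,q[0],q[1]],P)-np.array([(553,217),(548,303)])/1.5625).ravel(),[0,0]);print('held dy,rot',g.x,np.degrees(g.x[1]),g.fun)
M=R.from_rotvec([0,0,r.x[2]])
for x in(-.1,-.04):print(x,M.apply([x,0,0])[:2]+r.x[:2])
E
python3 f.py
```

```text
[ 0.60256638  0.11231625 -0.92799582] -53.170244077151125 [[-0.1, -0.7], [0.3, 0.4], [-1.2, -0.7], [0.7, -0.5], [-0.6, 1.5], [0.9, 0.4]]
pred held [[541.2, 236.0], [534.4, 319.6]]
yaw -53.68525737509909
held dy,rot [ 0.00953794 -0.12624203] -7.23313549066242 [-2.6730413   1.60744809  2.7621165   0.33575779]
-0.1 [0.54262245 0.19235826]
-0.04 [0.57858881 0.14433305]
```

Run:
```python
from h import *
im=cv2.imread('pics/w2.png')[180:400,420:700]
im=cv2.resize(im,None,fx=2.7,fy=2.7,interpolation=cv2.INTER_CUBIC)
p=np.load('pics/p2.npy')
for x,y in((.058,.04),(.034,.04),(.058,.033)):
    q=w2wrist(R.from_rotvec(p[3:]).apply([x,y,.027])+p[:3],p[:3],p[3:])[0]*1.5625
    cv2.circle(im,tuple(int(v) for v in (q-[420,180])*2.7),3,(0,0,255),-1)
cv2.imwrite('pics/c3.png',im);print(im.shape)
```

```text
(594, 756, 3)
```

View pics/c3.png

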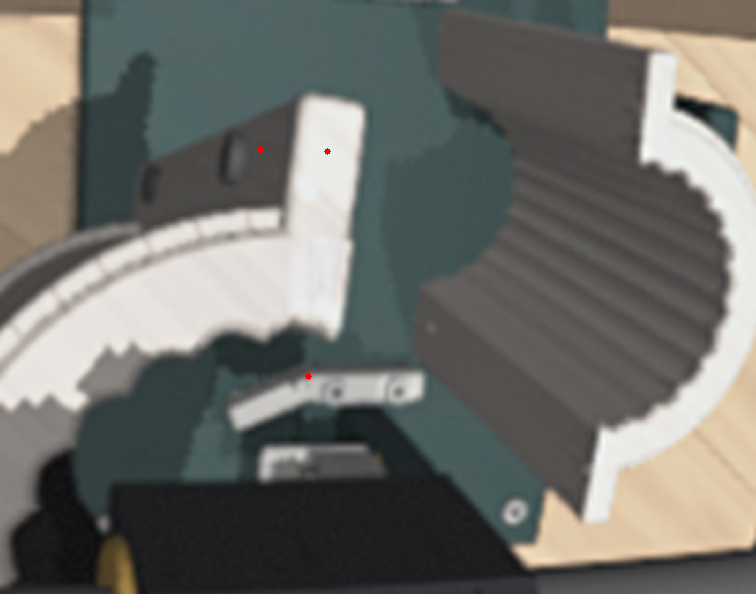

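```bash
cat > g.py <<'E'
from h import *
from scipy.optimize import least_squares
p=np.load('pics/p2.npy')
P=np.array([(.058,.04,.027),(.058,.033,.027),(.034,.04,.027),(.058,.033,.157)])
O=(np.array([(366,103),(302,97),(335,335),(137,165)])/2.7+[420,180])/1.5625
c0=np.array([0,0,.052])
def H(q,P):
    l=R.from_rotvec(q[3:6]).apply(P-c0)+c0+q[:3]
    return w2wrist(R.from_rotvec(p[3:]).apply(l)+p[:3],p[:3],p[3:])
px=lambda a:(((a*1.5625)-[420,180])*2.7).round(0).tolist()
print('pred',px(H(np.zeros(6),P)))
for name,idx in(('xy',[0,1]),('xy yaw',[0,1,5]),('xyz yaw',[0,1,2,5]),('x rx ry rz',[0,3,4,5]),('x,y,rx,ry,rz',[0,1,3,4,5])):
    def f(v):
        q=np.zeros(6);q[idx]=v;return (H(q,P)-O).ravel()
    r=least_squares(f,np.zeros(len(idx)));v=r.x.copy();v=[round(a*1000,1) if i<3 else round(np.degrees(a),1) for a,i in zip(v,idx)];print(name,v,r.fun.round(1))
E
python3 g.py
```

```text
pred [[327.0, 151.0], [261.0, 150.0], [309.0, 377.0], [98.0, 39.0]]
xy [np.float64(2.5), np.float64(4.0)] [  0.    5.8  -0.3   6.8   2.9   4.5  -4.5 -32.7]
xy yaw [np.float64(2.2), np.float64(4.4), np.float64(-0.5)] [ -0.1   5.8  -0.5   6.8   3.2   4.4  -4.6 -32.6]
xyz yaw [np.float64(-7.5), np.float64(19.5), np.float64(46.7), np.float64(-0.9)] [ -3.6   9.9   0.3  11.2   1.2  -6.1   3.  -26.4]
x rx ry rz [np.float64(4.8), np.float64(-2.1), np.float64(-13.5), np.float64(8.6)] [-0.5  1.8  0.6  0.5 -0.6 -2.2  0.3 -0.3]
x,y,rx,ry,rz [np.float64(4.1), np.float64(0.7), np.float64(-2.0), np.float64(-13.5), np.float64(7.7)] [-0.6  1.7  0.4  0.6 -0.  -2.2  0.3 -0.3]
```

Run:
```python
from h import *
p=np.load('pics/p1.npy');M=R.from_euler('z',-37.7,degrees=True)
L=[(0,.058,.13),(-.007,.058,.13),(-.007,.058,0),(0,.058,0),(0,-.058,.13),(-.007,-.058,0)]
print((w2wrist(M.apply(L)+[.4869,-.1833,0],p[:3],p[3:])*1.5625).round())
im=cv2.imread('pics/w1.png')[160:400,360:500];cv2.imwrite('pics/c4.png',cv2.resize(im,None,fx=2.5,fy=2.5,interpolation=cv2.INTER_CUBIC))
```

```text
[[470. 190.]
 [458. 190.]
 [438. 179.]
 [446. 179.]
 [466. 375.]
 [438. 310.]]
```

View pics/c4.png

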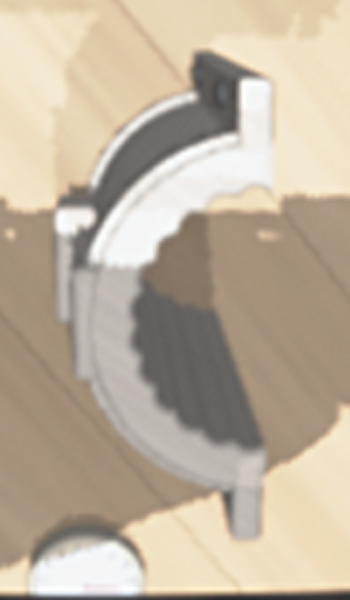

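Request:
drive_tool:
  motion:
    - [[-0.8, -1, 1], [0, 0, 0], -1]
    - [[-0.7, -1, 2], [0, 0, 0], -1]
    - [[0, 0, 3], [0, 0, 0], -1]
    - [[0, 0, 3], [0, 0, 0], -1]
    - [[0, 0, 2.5], [0, 0, 0], -1]
    - [[0, 0, 1.3], [0, 0, 0], -1]
    - [[0, 0, 0.5], [0, 0, 0], -1]
    - [[0, 0, 0.4], [0, 0, 0], -1]
    - [[0, 0, 0.4], [0, 0, 0], -1]
    - [[0, 0, 0.4], [0, 0, 0], -1]
    - [[0, 0, 0.3], [0, 0, 0], -1]
    - [[0, 0, 0], [0, 0, 0], -1]

```text
time: 8.38
position: [0.4819, 0.2509, 0.1654]
tool_rot: [-2.98, -0.983, -0.005]
ft_force: [-11.8, -1.2, 27.7]
grip_width: 0.193
grip_force: 41.7
```

Request:
drive_tool:
  motion:
    - [[0, 0, 0], [0, 0, 0], -1]
    - [[0, 0, 0], [0, 0, 0], -1]
    - [[0, 0, 0], [0, 0, 0], -1]
  force: 8

```text
time: 8.75
position: [0.482, 0.2514, 0.1636]
tool_rot: [-2.979, -0.983, -0.007]
ft_force: [-6.3, 0.9, 15.5]
grip_width: 0.214
grip_force: 9.2
```

Request:
drive_tool:
  motion:
    - [[0, 0, 0.2], [0, 0, 0], -1]
    - [[0, 0, 0.2], [0, 0, 0], -1]
    - [[0, 0, 0], [0, 0, 0], -1]
  force: 3

```text
time: 9.12
position: [0.4813, 0.2499, 0.157]
tool_rot: [-2.982, -0.983, -0.002]
ft_force: [-3.5, -0.0, 5.9]
grip_width: 0.242
grip_force: 3.5
```

Request:
drive_tool:
  motion:
    - [[0, 0, 0], [0, 0, 0], -0.2]
    - [[0, 0, 0], [0, 0, 0], 0.2]
    - [[0, 0, 0], [0, 0, 0], 0.6]
    - [[0, 0, 0], [0, 0, 0], 1]
    - [[0, 0, 0], [0, 0, 0], 1]
    - [[0, 0, -2], [0, 0, 0], 1]
    - [[0, 0, -4], [0, 0, 0], 1]
    - [[0, 0, -5], [0, 0, 0], 1]
    - [[0, 0, -4], [0, 0, 0], 1]
    - [[0, 0, 0], [0, 0, 0], 1]
    - [[0, 0, 0], [0, 0, 0], 1]

```text
time: 10.5
position: [0.4813, 0.2486, 0.3048]
tool_rot: [2.984, 0.983, 0.0]
ft_force: [-0.8, -0.6, -0.2]
grip_width: 1.001
grip_force: 0.0
```

Run:
```python
from h import *
s=ctrl.get_state();im=ctrl.get_image('wrist')[:,:,::-1]
np.save('pics/p3.npy',np.r_[s['position'],s['tool_rot']]);print(s['position'],s['tool_rot'],s['grip_width'])
cv2.imwrite('pics/w3.png',cv2.resize(im,(800,600),interpolation=cv2.INTER_CUBIC))
```

```text
[0.4813112  0.24863152 0.30483119] [2.98372775e+00 9.82564690e-01 2.36624801e-04] 1.000859213896359
```

View pics/w3.png

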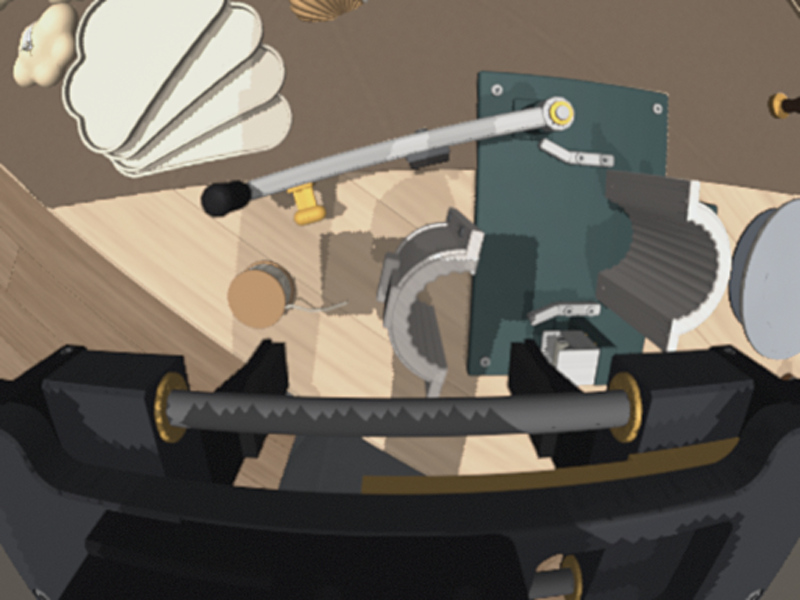

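Run:
```python
from h import *
from scipy.optimize import least_squares
p=np.load('pics/p3.npy')
def fit(P,O,x0):
    f=lambda q:(w2wrist(R.from_rotvec([0,0,q[2]]).apply(P)+[q[0],q[1],0],p[:3],p[3:])-np.array(O)/1.5625).ravel()
    r=least_squares(f,x0,loss='soft_l1');print(r.x,np.degrees(r.x[2]),r.fun.reshape(-1,2).round(1).tolist());return r.x
h=fit([(0,.058,.13),(0,.034,.13),(0,-.034,.13),(-.007,.058,0)],[(485,232),(474,270),(446,366),(450,210)],[.51,.21,-1.1])
s=fit([(.065,.135,.018),(-.115,.135,.018),(0,.058,.148),(0,-.058,.148),(-.07,.095,.092),(-.115,-.135,.018)],[(670,93),(478,71),(690,181),(666,347),(560,112),(468,372)],[.6026,.1123,-.928])
rim=h[:2]-.04*np.array([np.cos(h[2]),np.sin(h[2])]);print('rim',rim)
plan(*rim,.157,np.degrees(h[2]),1,polar=False)
```

```text
[ 0.48767308  0.20361748 -1.16281981] -66.62466722974352 [[0.1, -0.2], [0.4, 0.0], [-0.3, 2.7], [-0.4, -2.9]]
[ 0.60294891  0.11296382 -0.93698768] -53.685439479135674 [[-0.7, -0.5], [-0.1, -1.3], [0.4, -1.1], [-0.0, 4.8], [0.8, 0.2], [-0.3, 3.0]]
rim [0.47180297 0.2403345 ]
from [0.481  0.2485 0.3041] -53.54
[[-1.22, 0.12, np.float64(14.71)], [0, 0, 13.08]]
```

Request:
drive_tool:
  motion:
    - [[-1.1, 0.1, 2], [0, 0, 0], 1]
    - [[0, 0, 3.5], [0, 0, 6.5], 1]
    - [[0, 0, 3.5], [0, 0, 6.5], 1]
    - [[0, 0, 3], [0, 0, 0], 1]
    - [[0, 0, 2], [0, 0, 0], 1]
    - [[0, 0, 0.7], [0, 0, 0], 1]
    - [[0, 0, 0], [0, 0, 0], 0]
    - [[0, 0, 0], [0, 0, 0], -0.3]
    - [[0, 0, 0], [0, 0, 0], -0.6]
    - [[0, 0, 0], [0, 0, 0], -0.6]
  force: 20

```text
time: 11.8
position: [0.4732, 0.2417, 0.1589]
tool_rot: [-3.075, -0.639, -0.002]
ft_force: [0.1, 0.3, -0.1]
grip_width: 0.63
grip_force: 0.0
```

Request:
drive_tool:
  motion:
    - [[0, 0, 0], [0, 0, 0], -1]
    - [[0, 0, 0], [0, 0, 0], -1]
    - [[0, 0, 0], [0, 0, 0], -1]
    - [[0, 0, 0], [0, 0, 0], -1]
    - [[0, 0, 0], [0, 0, 0], -1]
    - [[0, 0, 0], [0, 0, 0], -1]
  force: 60

```text
time: 12.55
position: [0.473, 0.2415, 0.1583]
tool_rot: [3.076, 0.639, -0.0]
ft_force: [0.3, 0.1, 1.0]
grip_width: 0.169
grip_force: 57.1
```

```bash
cat >> h.py <<'E'
ST=np.array([.6027,.1129]);TH=np.radians(-53.4)
def st(x,y):c,s=np.cos(TH),np.sin(TH);return ST+np.array([c*x-s*y,s*x+c*y])
def tost(p):c,s=np.cos(TH),np.sin(TH);d=np.array(p[:2])-ST;return np.array([c*d[0]+s*d[1],-s*d[0]+c*d[1]])
E
python3 - <<'E'
from h import *
s=ctrl.get_state();print(tost(s['position']))
plan(*st(-.10,.001),.27,-53.4,10,polar=False)
E
```

```text
[-0.18056889 -0.02749999]
from [0.473  0.2415 0.1583] -66.54
[[0.46, 0.72, np.float64(-1.12)], [0, 0, -1.31]]
[[0.44, 0.73, np.float64(-1.12)], [0, 0, -1.31]]
[[0.43, 0.74, np.float64(-1.12)], [0, 0, -1.31]]
[[0.41, 0.75, np.float64(-1.12)], [0, 0, -1.31]]
[[0.39, 0.76, np.float64(-1.12)], [0, 0, -1.31]]
[[0.38, 0.77, np.float64(-1.12)], [0, 0, -1.31]]
[[0.36, 0.78, np.float64(-1.12)], [0, 0, -1.31]]
[[0.34, 0.78, np.float64(-1.12)], [0, 0, -1.31]]
[[0.32, 0.79, np.float64(-1.12)], [0, 0, -1.31]]
[[0.3, 0.8, np.float64(-1.12)], [0, 0, -1.31]]
```

Request:
drive_tool:
  motion:
    - [[0, 0, -0.3], [0, 0, 0], -1]
    - [[0, 0, -0.7], [0, 0, 0], -1]
    - [[0, 0, -1.2], [0, 0, 0], -1]
    - [[0, 0, -1.6], [0, 0, 0], -1]
    - [[0, 0, -1.8], [0, 0, 0], -1]
    - [[0, 0, -1.8], [0, 0, 0], -1]
    - [[0, 0, -1.6], [0, 0, 0], -1]
    - [[0, 0, -1.2], [0, 0, 0], -1]
    - [[0, 0, -0.7], [0, 0, 0], -1]
    - [[0, 0, -0.3], [0, 0, 0], -1]

```text
time: 13.8
position: [0.473, 0.2416, 0.2705]
tool_rot: [-3.076, -0.639, -0.0]
ft_force: [0.3, -0.5, -2.5]
grip_width: 0.17
grip_force: 57.1
```

Request:
drive_tool:
  motion:
    - [[0.2, 0.3, 0], [0, 0, -0.5], -1]
    - [[0.3, 0.6, 0], [0, 0, -1], -1]
    - [[0.4, 0.8, 0], [0, 0, -1.3], -1]
    - [[0.4, 0.8, 0], [0, 0, -1.5], -1]
    - [[0.5, 0.9, 0], [0, 0, -1.6], -1]
    - [[0.5, 1, 0], [0, 0, -1.7], -1]
    - [[0.5, 1, 0], [0, 0, -1.6], -1]
    - [[0.4, 0.9, 0], [0, 0, -1.5], -1]
    - [[0.3, 0.7, 0], [0, 0, -1.2], -1]
    - [[0.2, 0.4, 0], [0, 0, -0.8], -1]
    - [[0.1, 0.2, 0], [0, 0, -0.4], -1]
    - [[0, 0, 0], [0, 0, 0], -1]

```text
time: 15.3
position: [0.5432, 0.1939, 0.2702]
tool_rot: [-2.983, -0.986, 0.0]
ft_force: [-0.8, 0.2, -3.7]
grip_width: 0.169
grip_force: 57.1
```

Run:
```python
from h import *
s=ctrl.get_state();im=ctrl.get_image('wrist')[:,:,::-1]
np.save('pics/p4.npy',np.r_[s['position'],s['tool_rot']]);print(tost(s['position']),s['grip_width'],s['position'])
im=cv2.resize(im,(800,600),interpolation=cv2.INTER_CUBIC)
cv2.imwrite('pics/w4.png',im)
plan(*st(-.10,.001),.27,-53.4,1,polar=False)
p=np.load('pics/p4.npy')
L=np.array([(.058,.04,.026),(.058,.033,.026),(.034,.04,.026),(.058,.033,.156)])
q=w2wrist(R.from_rotvec(p[3:]).apply(L)+p[:3],p[:3],p[3:])*1.5625
S=np.array([(0,.058,.148),(0,-.058,.148),(-.07,.095,.092),(.065,.135,.018),(-.062,.0607,.03),(-.04,.0607,.03),(-.04,-.0607,.03)])
w=np.array([np.r_[st(x,y),z] for x,y,z in S]);q2=w2wrist(w,p[:3],p[3:])*1.5625
print(q.round().tolist(),q2.round().tolist())
c=im[60:400,380:760].copy()
for a in np.r_[q,q2]:cv2.circle(c,tuple(int(round(v)) for v in(a-[380,60])),2,(0,0,255),-1)
cv2.imwrite('pics/c5.png',cv2.resize(c,None,fx=1.76,fy=1.76,interpolation=cv2.INTER_CUBIC))
```

```text
[-0.10053081  0.00049448] 0.16882101576481143 [0.54315801 0.19390271 0.27022072]
from [0.543  0.194  0.2702] -53.42
[[0.05, 0.07, np.float64(0.02)], [0, 0, -0.02]]
[[542.0, 237.0], [517.0, 236.0], [535.0, 321.0], [456.0, 195.0]] [[598.0, 207.0], [572.0, 413.0], [448.0, 129.0], [608.0, 95.0], [449.0, 182.0], [480.0, 183.0], [473.0, 340.0]]
```

View pics/c5.png

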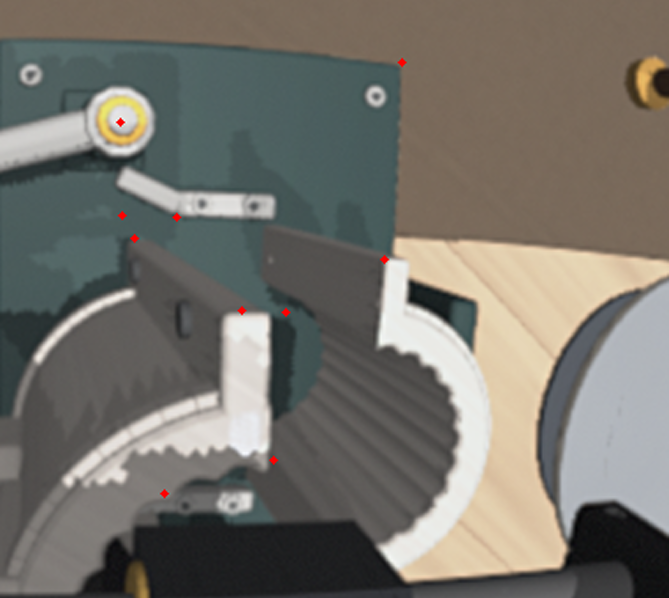

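Request:
drive_tool:
  motion:
    - [[0.1, 0, 0], [0, 0, 1], -1]
    - [[0.1, 0, 0], [0, 0, 1.3], -1]
    - [[0.1, 0, 0.3], [0, 0, 1.2], -1]
    - [[0, 0, 0.7], [0, 0, 1], -1]
    - [[0, 0, 1.2], [0, 0, 0], -1]
    - [[0, 0, 1.5], [0, 0, 0], -1]
    - [[0, 0, 1.6], [0, 0, 0], -1]
    - [[0, 0, 1.4], [0, 0, 0], -1]
    - [[0, 0, 1.1], [0, 0, 0], -1]
    - [[0, 0, 0.8], [0, 0, 0], -1]
    - [[0, 0, 0.4], [0, 0, 0], -1]
    - [[0, 0, 0], [0, 0, 0], -1]

```text
time: 16.85
position: [0.5457, 0.1956, 0.1802]
tool_rot: [-3.019, -0.868, -0.0]
ft_force: [-0.7, -0.6, -3.3]
grip_width: 0.165
grip_force: 57.1
```

Run:
```python
from h import *
s=ctrl.get_state();print(tost(s['position']),s['position'],s['ft_force'])
plan(*st(-.04,.004),.1763,-57.9,1,polar=False)
```

```text
[-0.10037204  0.00353005] [0.54568968 0.19558513 0.18023365] [-0.68650082 -0.57571882 -3.31298903]
from [0.5457 0.1956 0.1802] -57.93
[[0.52, 6.01, np.float64(0.39)], [0, 0, -0.03]]
```

Request:
drive_tool:
  motion:
    - [[0, 0.3, 0.2], [0, 0, 0], -1]
    - [[0.1, 0.7, 0], [0, 0, 0], -1]
    - [[0.1, 0.8, 0], [0, 0, 0], -1]
    - [[0, 0.8, 0], [0, 0, 0], -1]
    - [[0.1, 0.7, 0], [0, 0, 0], -1]
    - [[0.1, 0.6, 0], [0, 0, 0], -1]
    - [[0, 0.4, 0], [0, 0, 0], -1]
    - [[0, 0, 0], [0, 0, 0], -1]

```text
time: 17.85
position: [0.572, 0.1609, 0.1783]
tool_rot: [3.02, 0.867, -0.0]
ft_force: [-0.7, 0.1, -3.8]
grip_width: 0.166
grip_force: 57.1
```

Run:
```python
from h import *
s=ctrl.get_state();print(tost(s['position']),s['position'],R.from_euler('z',-TH).apply(s['ft_force']),s['torque'])
```

```text
[-0.0568058   0.00396713] [0.57201585 0.16086999 0.17826483] [-0.50129858 -0.46518516 -3.77888044] [-0.00907348  0.16542157 -0.03559148]
```

Request:
drive_tool:
  motion:
    - [[0, 0.2, 0.1], [0, 0, 0], -1]
    - [[0, 0.3, 0.1], [0, 0, 0], -1]
    - [[0, 0.3, 0.1], [0, 0, 0], -1]
    - [[0.1, 0.3, 0], [0, 0, 0], -1]
    - [[0, 0.2, 0], [0, 0, 0], -1]
    - [[0, 0, 0], [0, 0, 0], -1]

```text
time: 18.6
position: [0.5804, 0.1515, 0.1763]
tool_rot: [-3.018, -0.868, -0.004]
ft_force: [-0.9, 3.7, 5.7]
grip_width: 0.168
grip_force: 57.3
```

```bash
cat > q.py <<'E'
from h import *
s=ctrl.get_state();Y=R.from_rotvec(s['tool_rot']).as_matrix()[:,1]
print(tost(s['position']),s['position'],R.from_euler('z',-TH).apply(s['ft_force']),s['torque'],np.degrees(np.arctan2(Y[1],Y[0])),s['grip_width'],s['time'])
E
python3 q.py
```

```text
[-0.04428303  0.00517033] [0.58044819 0.15153387 0.17632213] [-3.51516892  1.43401234  5.68660421] [ 0.79023511  0.6024087  -0.10164273] -57.923976745834764 0.1684980086282174 18.6
```

Request:
drive_tool:
  motion:
    - [[0, 0.2, 0], [0, 0, 0], -1]
    - [[0, 0.2, 0], [0, 0, 0], -1]
    - [[0, 0.2, 0], [0, 0, 0], -1]
    - [[0, 0, 0], [0, 0, 0], -1]

```text
time: 19.1
position: [0.5814, 0.1497, 0.1764]
tool_rot: [-3.013, -0.872, 0.001]
ft_force: [-7.7, 7.6, 9.5]
grip_width: 0.166
grip_force: 57.4
```

```bash
python3 q.py
```

```text
[-0.04219712  0.00484006] [0.58142671 0.14966235 0.17637613] [-10.68101053  -1.68993046   9.53151506] [1.63367435 1.74469994 0.08779816] -57.729555957881374 0.16567506348248082 19.1
```

Request:
drive_tool:
  motion:
    - [[0, 0, 0], [0, 0, 0], -1]
    - [[0, 0.1, 0], [0, 0, 0], -1]
    - [[0, 0, 0], [0, 0, 0], -1]
    - [[0, 0, 0], [0, 0, 0], -1]
  force: 6

```text
time: 19.6
position: [0.5817, 0.1492, 0.1762]
tool_rot: [-3.012, -0.872, 0.002]
ft_force: [-7.7, 8.9, 9.2]
grip_width: 0.183
grip_force: 6.0
```

```bash
python3 q.py
```

```text
[-0.04166744  0.00478729] [0.58170015 0.14920565 0.17621426] [-11.79864101  -0.88223753   9.24853632] [1.89567317 1.76183146 0.08500716] -57.71155164334153 0.18302430359563224 19.6
```

Request:
drive_tool:
  motion:
    - [[0, 0, 0], [0, 0, 0], -0.5]
    - [[0, 0, 0], [0, 0, 0], -0.2]
    - [[0, 0, -0.3], [0, 0, 0], -0.2]
    - [[0, 0, 0], [0, 0, -2.2], -0.2]
    - [[0, 0, 0], [0, 0, -2.1], -0.2]
    - [[0, 0.4, 0], [0, 0, 0], -0.2]
    - [[0, 0.4, 0], [0, 0, 0], -0.2]
    - [[0, 0.2, 0], [0, 0, 0], -0.2]
    - [[0, 0, 0], [0, 0, 0], -0.2]

```text
time: 20.72
position: [0.5867, 0.1395, 0.1779]
tool_rot: [-2.979, -0.982, 0.008]
ft_force: [-8.1, 4.8, 3.6]
grip_width: 0.402
grip_force: 4.3
```

```bash
python3 q.py
```

```text
[-0.03092575  0.00301862] [0.5866847  0.13952751 0.17791173] [-8.68027813 -3.69219102  3.55361339] [0.95422336 1.76476166 0.0533962 ] -53.51068972400813 0.4020741642655742 20.725
```

Request:
drive_tool:
  motion:
    - [[0, -0.5, 0], [0, 0, 0], 0]
    - [[0, -0.5, 0], [0, 0, 0], 0.1]
    - [[0, 0, -1], [0, 0, 0], 0.1]
    - [[0, 0, -3], [0, 0, 0], 0.1]
    - [[0, 0, -5], [0, 0, 0], 0.1]
    - [[0, 0, -4], [0, 0, 0], 0.1]
    - [[0, 0, 0], [0, 0, 0], 0.1]
    - [[0, 0, 0], [0, 0, 0], 0.1]

```text
time: 21.72
position: [0.5833, 0.1445, 0.3082]
tool_rot: [2.985, 0.98, 0.0]
ft_force: [0.1, 0.0, -0.5]
grip_width: 0.548
grip_force: 0.0
```

```bash
python3 q.py
python3 - <<'E'
from h import *
h=st(-.07,.095);print('hinge',h)
for f,uv in(('p2',(185,223)),('p3',(213,200))):
    p=np.load(f'pics/{f}.npy')
    for z in(.115,.14):
        w=wrist2w(uv[0]/1.5625,uv[1]/1.5625,z,p[:3],p[3:])[:2];d=tost(w)-[-.07,.095]
        print(f,z,w,np.linalg.norm(d),np.arctan2(-d[0],-d[1]))
# where would held half appear now: predicted pixels for flush
s=ctrl.get_state();im=ctrl.get_image('wrist')[:,:,::-1];cv2.imwrite('pics/w6.png',im)
np.save('pics/p6.npy',np.r_[s['position'],s['tool_rot']])
L=[(0,.058,.148),(-.007,.058,.148),(.007,.058,.148)]
print(w2wrist([np.r_[st(x,y),z] for x,y,z in L],s['position'],s['tool_rot']).round(1))
g=cv2.cvtColor(im,cv2.COLOR_BGR2GRAY);u,v=w2wrist([np.r_[st(0,.045),.148]],s['position'],s['tool_rot'])[0];print(u,v);print(g[int(v)-6:int(v)+7:3,int(u)-20:int(u)+21])
E
```

```text
[-0.03690351  0.00322629] [0.58328733 0.14445038 0.30822586] [ 0.04827727  0.14486197 -0.48447823] [-0.07910065  0.15082363  0.00048007] -53.65727072892165 0.5476391283026156 21.725
hinge [0.63723192 0.22573859]
p2 0.115 [0.45557788 0.37561643] 0.23550278089861384 1.3286339805683691
p2 0.14 [0.46558299 0.36769839] 0.22274635530032402 1.329800659974062
p3 0.115 [0.45608306 0.37512171] 0.23479827039469706 1.3283780486753516
p3 0.14 [0.46392647 0.36799484] 0.2242133338227873 1.3261109591306979
[[295.7 127.8]
 [287.6 127.7]
 [303.7 127.9]]
295.36524537266445 142.76584760272812
[[107 107 107 108 107 104  98  94  91  84 114 194 235 238 237 236 236 237
  237 219 166 211 240 246 245 245 240 238 230 184 120  91  90  91  90  90
   91  89  89  90  88]
 [107 105 108 105 101  96  94  91  85  83 112 193 237 242 241 240 237 236
  233 211 174 219 239 239 237 237 238 237 226 195 209 218 174 116  90  88
   88  90  90  89  86]
 [127 153 178 212 235 240 238 237 240 238 217 212 235 240 240 238 238 238
  235 212 185 220 238 240 240 240 239 237 222 157 136 130 125 116 112  99
   86  86  88  89  81]
 [231 223 213 214 218 221 223 224 228 231 233 236 238 240 240 240 241 242
  239 230 217 225 238 240 239 239 239 237 219 192 216 225 229 231 237 239
  233 221 194 153 115]
 [227 234 236 237 237 237 236 237 239 239 239 238 239 241 241 241 242 241
  236 227 228 237 240 239 239 239 241 240 238 237 236 235 233 232 228 225
  221 218 216 222 234]]
```

Request:
drive_tool:
  motion:
    - [[0.6, -3, 0], [0, 0, 0], 1]
    - [[0.6, -5, 0], [0, 0, 0], 1]
    - [[0.7, -5, 0], [0, 0, 0], 1]
    - [[0.7, -5, 0], [0, 0, 0], 1]
    - [[0.6, -4.2, 0], [0, 0, 0], 1]
    - [[0.6, -3, 0], [0, 0, 0], 1]
    - [[0, 0, 0], [0, 0, 0], 1]
    - [[0, 0, 0], [0, 0, 0], 1]

```text
time: 22.78
position: [0.465, 0.3689, 0.3072]
tool_rot: [2.984, 0.978, -0.002]
ft_force: [0.5, -0.6, -0.2]
grip_width: 0.998
grip_force: 0.0
```

Run:
```python
from h import *
exec(open('q.py').read())
im=ctrl.get_image('wrist');cv2.imwrite('pics/w7.png',im[:,:,::-1])
w=np.r_[st(-.2884,.0408),.14];print(w2wrist([w],s['position'],s['tool_rot']))
u,v=w2wrist([w],s['position'],s['tool_rot'])[0].astype(int)
g=im.max(2);m=(g<45).astype(np.uint8);sub=m[max(0,v-30):v+31,u-40:u+41]
print('\n'.join(''.join('#' if a else '.' for a in r[::2]) for r in sub[::3]))
plan(*st(-.2884,.0408),.169,-53.5,1,polar=False)
```

```text
[-0.2876303   0.04209109] [0.46499913 0.36891039 0.3072108 ] [ 0.78522827  0.02711293 -0.22951124] [-0.13561448  0.13475065  0.01259261] -53.70449236271504 0.9984398650393832 22.775
[[251.89031381 187.99965018]]
.........................................
.........................................
.........................................
.........................................
...................#####.................
..................#######................
.................#########...............
.................#########...............
.................#########...............
................##########...............
................##########...............
.................#########...............
.................########................
....................###..................
.........................................
.........................................
.........................................
.........................................
.........................................
.........................................
.........................................
from [0.4654 0.3685 0.3075] -53.77
[[-0.14, -0.13, np.float64(13.85)], [0, 0, -0.27]]
```

Request:
drive_tool:
  motion:
    - [[0, -0.1, 2], [0, 0, 0], 1]
    - [[0, 0, 4], [0, 0, 0], 1]
    - [[0, 0, 4], [0, 0, 0], 1]
    - [[0, 0, 2.8], [0, 0, 0], 1]
    - [[0, 0, 1], [0, 0, 0], 0]
    - [[0, 0, 0], [0, 0, 0], -0.5]
    - [[0, 0, 0], [0, 0, 0], -1]
    - [[0, 0, 0], [0, 0, 0], -1]
    - [[0, 0, 0], [0, 0, 0], -1]
    - [[0, 0, 0], [0, 0, 0], -1]
    - [[0, 0, 0], [0, 0, 0], -1]
    - [[0, 0, 0], [0, 0, 0], -1]
  force: 25

```text
time: 24.32
position: [0.4645, 0.3706, 0.1703]
tool_rot: [2.984, 0.98, 0.001]
ft_force: [1.4, -1.1, -0.1]
grip_width: 0.234
grip_force: 25.0
```

```bash
cat > k.py <<'E'
from h import *
import sys
exec(open('q.py').read())
d=tost(s['position'])-[-.07,.095];t0=np.arctan2(-d[0],-d[1]);r=np.linalg.norm(d);print('theta',t0,'r',r)
ts=np.linspace(t0,float(sys.argv[1]),int(sys.argv[2])+1)
P=np.c_[-.07-.225*np.sin(ts),.095-.225*np.cos(ts)]
for a in np.diff(P,axis=0):print((a[::-1]*100).round(2))   # tool x = stand y, tool y = stand x
E
python3 k.py .15 12
```

```text
[-0.28925944  0.04268178] [0.46450201 0.37057047 0.17032377] [ 1.74057141  0.4707645  -0.10191671] [-0.30840018 -0.1446447   0.0003843 ] -53.6558842311139 0.23362207947847768 24.325
theta 1.3365629302128146 r 0.2254149427736436
[-2.14  0.62]
[-2.06  0.83]
[-1.97  1.03]
[-1.86  1.22]
[-1.73  1.4 ]
[-1.58  1.56]
[-1.42  1.71]
[-1.25  1.84]
[-1.06  1.96]
[-0.86  2.05]
[-0.65  2.13]
[-0.44  2.18]
```

Request:
drive_tool:
  motion:
    - [[-1, 0.3, 0], [0, 0, 0], -1]
    - [[-1.1, 0.3, 0], [0, 0, 0], -1]
    - [[-2.1, 0.8, 0], [0, 0, 0], -1]
    - [[-2, 1, 0], [0, 0, 0], -1]
    - [[-1.9, 1.2, 0], [0, 0, 0], -1]
    - [[-1.7, 1.4, 0], [0, 0, 0], -1]
    - [[-1.6, 1.6, 0], [0, 0, 0], -1]
    - [[-1.4, 1.7, 0], [0, 0, 0], -1]
    - [[-1.3, 1.8, 0], [0, 0, 0], -1]
    - [[-1, 2, 0], [0, 0, 0], -1]
    - [[-0.5, 1, 0], [0, 0, 0], -1]
    - [[0, 0, 0], [0, 0, 0], -1]

```text
time: 25.82
position: [0.4149, 0.1718, 0.1702]
tool_rot: [-2.985, -0.977, 0.005]
ft_force: [-7.1, -0.8, 6.1]
grip_width: 0.233
grip_force: 25.0
```

```bash
python3 k.py 0.1 5
```

```text
[-0.15926575 -0.11558344] [0.41494939 0.17184761 0.17019259] [-3.62659897 -6.17645414  6.13019515] [-0.22570439  1.41563479  0.15222333] -53.744166814824446 0.2326747181964086 25.825
theta 0.400936272566766 r 0.22872201338104814
[-0.49  1.26]
[-0.41  1.29]
[-0.34  1.31]
[-0.26  1.33]
[-0.18  1.34]
```

Request:
drive_tool:
  motion:
    - [[-0.6, 1.3, 0], [0, 0, 0], -1]
    - [[-0.5, 1.3, 0], [0, 0, 0], -1]
    - [[-0.4, 1.3, 0], [0, 0, 0], -1]
    - [[-0.3, 1.3, 0], [0, 0, 0], -1]
    - [[-0.2, 1.3, 0], [0, 0, 0], -1]
    - [[0, 0, 0], [0, 0, 0], -1]

```text
time: 26.58
position: [0.4391, 0.1075, 0.1703]
tool_rot: [2.985, 0.976, 0.0]
ft_force: [-2.5, -0.3, 3.5]
grip_width: 0.23
grip_force: 25.0
```

```bash
python3 k.py 0 4
```

```text
[-0.09320166 -0.13452803] [0.4391294  0.10751496 0.17026602] [-1.27489384 -2.22654406  3.51464885] [-0.12496783  0.79547517  0.30182442] -53.782650537987315 0.22975752963477641 26.575
theta 0.10074200888205193 r 0.230697708544042
[-0.05  0.56]
[-0.04  0.57]
[-0.02  0.57]
[-0.01  0.57]
```

Request:
drive_tool:
  motion:
    - [[0, 0.4, 0], [0, 0, 0], -1]
    - [[-0.1, 0.4, 0], [0, 0, 0], -1]
    - [[0, 0.4, 0], [0, 0, 0], -1]
    - [[0, 0.4, 0], [0, 0, 0], -1]

```text
time: 27.08
position: [0.4454, 0.0974, 0.1702]
tool_rot: [-2.981, -0.983, 0.005]
ft_force: [-7.7, 2.4, 6.7]
grip_width: 0.234
grip_force: 25.0
```

```bash
python3 k.py 0 1
```

```text
[-0.0813227  -0.13548704] [0.44544202 0.09740654 0.17018674] [-6.53073579 -4.70923845  6.72180863] [0.44078782 1.62682031 0.44766534] -53.479925919801346 0.23351125871254558 27.075
theta 0.049085644158458536 r 0.23076499010810816
[-0.03  1.1 ]
```

Request:
drive_tool:
  motion:
    - [[0, 0.4, 0], [0, 0, 0], -1]
    - [[0, 0.4, 0], [0, 0, 0], -1]
    - [[0, 0.3, 0], [0, 0, 0], -1]
    - [[0, 0.2, 0], [0, 0, 0], -1]
    - [[0, 0, 0], [0, 0, 0], -1]

```text
time: 27.7
position: [0.4513, 0.0897, 0.1701]
tool_rot: [-2.975, -0.982, 0.009]
ft_force: [-15.0, 10.8, 10.7]
grip_width: 0.232
grip_force: 25.0
```

```bash
python3 k.py 0 1
```

```text
[-0.07165465 -0.13537932] [0.45129283 0.08970908 0.17010199] [-17.59238698  -5.64161137  10.69474194] [1.99681222 3.14163058 0.28083651] -53.453836167839476 0.23183760421267954 27.7
theta 0.007182141962037877 r 0.23038526478324453
[-0.    0.16]
```

Request:
drive_tool:
  motion:
    - [[0, 0.3, 0], [0, 0, 0], -1]
    - [[0, 0.3, 0], [0, 0, 0], -1]
    - [[0, 0, 0], [0, 0, 0], -1]

```text
time: 28.08
position: [0.4519, 0.0891, 0.1699]
tool_rot: [-2.967, -0.984, 0.017]
ft_force: [-24.4, 20.6, 15.5]
grip_width: 0.234
grip_force: 25.0
```

```bash
python3 k.py 0 1
```

```text
[-0.07080506 -0.13531588] [0.4518503  0.08906485 0.16993988] [-31.03791908  -7.28753519  15.47491563] [4.13648284 5.07796279 0.23997521] -53.307850033355194 0.2343980000356612 28.075
theta 0.0034954579406791058 r 0.23031729096093298
[-0.    0.08]
```

Request:
drive_tool:
  motion:
    - [[0, -0.4, 0], [0, 0, 0], -1]
    - [[0, -0.4, 0], [0, 0, 0], -1]
    - [[0, 0, 0], [0, 0, 0], -0.2]
    - [[0, 0, 0], [0, 0, 0], 0.1]
    - [[0, 0, 0], [0, 0, 0], 0.1]
    - [[0, 0, 0], [0, 0, 0], 0.1]
    - [[0, 0, -1], [0, 0, 0], 0.1]
    - [[0, 0, -4], [0, 0, 0], 0.1]
    - [[0, 0, -5], [0, 0, 0], 0.1]
    - [[0, 0, -4], [0, 0, 0], 0.1]
    - [[0, 0, 0], [0, 0, 0], 0.1]
    - [[0, 0, 0], [0, 0, 0], 0.1]

```text
time: 29.58
position: [0.4535, 0.0864, 0.3102]
tool_rot: [-2.985, -0.98, -0.0]
ft_force: [-0.3, -0.8, -0.7]
grip_width: 0.552
grip_force: 0.0
```

Run:
```python
from h import *
exec(open('q.py').read())
P=s['position'];V=s['tool_rot'];im=ctrl.get_image('wrist');cv2.imwrite('pics/w8.png',im[:,:,::-1])
def show(uv,a,b,su,sv,f):
    u,v=uv.astype(int);sub=f[max(0,v-b):v+b+1:sv,max(0,u-a):u+a+1:su];print(u,v);print('\n'.join(''.join('#' if q else '.' for q in r) for r in sub))
dark=im.max(2)<45
q=w2wrist([np.r_[st(-.07,-.13),.14]],P,V)[0];show(q,30,24,2,3,dark)
q=w2wrist([np.r_[st(0,.045),.148],np.r_[st(-.07,-.05),.085],np.r_[st(-.07,.05),.085],np.r_[st(-.07,.095),.092]],P,V);print(q)
g=im.mean(2).astype(int)
u,v=q[0].astype(int);print(g[v-4:v+5:4,u-14:u+15])
for k in(1,2):
    u,v=q[k].astype(int);print(k,g[v,u-30:u+31:2])
```

```text
[-0.06772861 -0.13559639] [0.45345937 0.08642776 0.31018854] [ 0.46728463 -0.74729097 -0.72385445] [-0.11943824  0.18287233  0.02466512] -53.64191119044862 0.5523093980815862 29.575
250 180
...............................
...............................
.............#####.............
............#######............
...........#########...........
...........#########...........
..........##########...........
..........##########...........
..........##########...........
...........########............
............######.............
...............................
...............................
...............................
...............................
...............................
...............................
[[329.35668505  -9.51015036]
 [250.5716368   93.35931349]
 [250.14884724   3.53521445]
 [249.95927284 -35.06597194]]
[[24 21 24 20 20 21 20 22 22 21 23 22 22 20 22 24 21 22 21 20 30 38 42 42
  41 41 41 42 42]
 [21 23 22 22 21 20 22 23 22 20 21 21 22 19 22 21 20 22 23 17 23 28 39 41
  40 40 42 41 41]
 [21 19 24 21 22 21 19 24 23 18 21 22 21 23 20 21 18 22 21 24 18 25 28 36
  40 41 42 40 41]]
1 [ 92  92  92  92  91  91  91  91  91  92  91  85 171 218 214 216 232 217
 140  49  83  91  90  90  90  90  99  95  90  89  89]
2 [ 93  93  92  92  92  93  93  91  91  92  91  88 152 216 231 236 233 233
 168  74 131 209 239 244 243 235 227 223 205 207 191]
```

```bash
python3 -c "
from bench import ctrl
print(ctrl.close_job())"
```

```text
the job is handed in; nothing more can be done
None
```

Job handed in at about 30 s. The loose half stands flush against the fixed half, the keeper bar is pushed hard against its stop and reads shut on the camera, and the gripper is open and clear. The half slipped and tilted in the first grip, so I set it down once and gripped it again. The bottle, spool and thermometer weren't touched.

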